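# Rebuild the spacer stack on the flat lap's arbor

## Robot

A 6-joint arm with a two-finger parallel gripper is mounted at the origin on the work surface. World frame = base frame: x ahead of the robot, y to its left, z up, the work surface at z = 0. Lengths are in m, angles in rad, forces in N, time in s.
With the tool pointing down it reaches from about 0.375 to 0.975 m from the base axis. Payload 3.8 kg.
Tool frame: the origin (TCP) lies midway between the tips of the shut fingers; the grasp point (between the pads) lies 19 mm behind it; z points along the fingers, y is the line along which they close (so a half turn about z gives the same grasp; the last joint's range is limited). The gripper opens to 85 mm and grips with 20 to 120 N. Pads are 22 mm wide; open, the fingers measure 114 mm over their backs; the gripper's body (76 mm by 85 mm) begins 54 mm behind the grasp point. The pads swing forward as they close: fully open they stand 13 mm farther back than shut.
Start: joints at [-1.217, 0.264, 1.604, -0, 1.274, -0.037], TCP at [0.257, -0.624, 0.231] pointing down, gripper open.
Joint ranges: [-2.63, 2.63], [-0.94, 2.18], [0.31, 2.57], [-1.31, 4.45], [0, 2.66], [-2.55, 2.55]. Speed limits (rad/s): [2.57, 2.57, 3.14, 3.14, 3.14, 3.14].

## Interface

Orientations are given as [roll, pitch, yaw] about the fixed x, y, z axes, in that order (R = Rz(yaw) Ry(pitch) Rx(roll)).
In Python, from station import robot gives the robot as it stands. The module is installed in compiled form; this text tells all that it offers. Calls block until the motion is done:
- robot.move_to(position, orientation): joint-space move of the TCP to a pose.
- robot.move_l(position, velocity=0.15, rot=None): straight line of the TCP; rot=None keeps the orientation; velocity is the mean speed in m/s.
- robot.move_joints(angles): joint-space move.
- robot.move_gripper(opening): finger opening in m; the grip force is fixed at half the most; returns when the fingers have stopped.
- robot.sleep(seconds).
- robot.inverse_kinematics(position, orientation): joint angles nearest the present ones, or None.
- robot.observe(): the state.
- robot.grab_frame(name): name is "side" or "top" or "wrist"; returns (picture, depth): 384x512x3 uint8, red, green, blue; 384x512 float32, m along the optical axis (not along the pixel's ray), 0 where there is no reading.
- robot.get_calibration(name): a dict with "mtx" (3x3 intrinsics, pixels), "world_from_camera" (4x4, takes a point from camera to world coordinates). Camera axes: x right, y down, z forward; pixel columns grow to the right and rows downward; lengths in m; the calibration is good to about 2 mm. A picture is of the moment at which its call begins: read the wrist's pose just before it. get_calibration takes no time and is no camera call; for the wrist camera it gives the pose at the moment of the call.
A pose or a line that the arm cannot do raises robot.IKError and nothing moves.
- robot.job_done(): hands the job in; it is judged then, once.
The state is a dict: "time_s": time; "qpos": joint angles; "qd": joint speeds; "tau": joint torques, N m; "tcp_pos": TCP position; "eef_rot": TCP orientation; "force": force on the tool from outside, world axes, zero at the start; "ft_torque": the same for the moment, N m; "finger_gap": finger opening in m; "finger_force": force on a finger pad.
Only numpy, scipy, OpenCV 4.12 (cv2) and the standard library are available. Lean on these libraries where they do the work, as an engineer would, in place of code of your own. Each camera call takes 0.05 s, during which the arm holds its last target. There are 200 camera calls.

## Task

Fit the three spacer collars from the tray onto the upright arbor of the grey flat lap, in size order: the large one at the bottom, then the medium, then the small one on top, each held and lowered all the way down until it sits flat on what is beneath it, never dropped down the arbor. The arbor stands a few millimetres off-centre in its eccentric mount and its bearings are delicate, so feel gently for the hole and do not force anything; let go at the end, and leave the jar, the soldering block and the third-hand stand where they are.

Things in the scene. Friction and masses are not known exactly. Their poses are not given: they have to be found in the camera images.
- lap: grey flat-lap head, fixed: square housing 140 x 140 mm, 34 mm high, on it a black rubber disc (96 mm across, top 37 mm above the underside) and a dark eccentric plate (60 mm across, top 41 mm), from which the steel arbor rises. Origin: centre of the housing's underside, z up. The arbor stands off-centre in the plate by a hidden amount (see the next two points)
- shoulder (a point): point on the housing's centre line at the height of the arbor's flat round shoulder (36 mm across, 50 mm above the underside), on which the lowest spacer sits. The real shoulder and spindle are off this line by the hidden amount
- tip (a point): point on the housing's centre line at the height of the tip of the upright 12 mm spindle (102 mm above the underside, flat top, no chamfer). The real spindle axis is always 3 to 5.5 mm off this line, in any direction, different each time and not measured; it stays there: it is stiff, upright and does not give way within the allowed force of 25 N
- tray: dark steel tray, fixed, 200 x 340 mm (long side along its y), walls 4 mm thick and 12 mm high with a 16 mm flat lip outside the two long sides, its inner floor 4 mm above its underside. Origin: centre of its underside
- large_spacer: flat round spacer collar, bright steel, 60 mm outside diameter, 14 mm thick, with a plain round 14 mm hole through its middle; starts lying flat in the tray. Origin: centre of its underside; z is its axis, up as it lies
- medium_spacer: flat round spacer collar, brass yellow, 46 mm outside diameter, 14 mm thick, with a plain round 14 mm hole through its middle; starts lying flat in the tray. Origin: centre of its underside; z is its axis, up as it lies
- small_spacer: flat round spacer collar, copper red, 33 mm outside diameter, 14 mm thick, with a plain round 14 mm hole through its middle; starts lying flat in the tray. Origin: centre of its underside; z is its axis, up as it lies
- jar: bystander: closed glass jar with a metal cap, 80 mm across, 100 mm high, loose. Origin: centre of its underside
- solder_block: bystander: white ceramic soldering block 100 x 100 x 14 mm, lying loose. Origin: centre of its underside
- third_hand: bystander: third-hand stand, loose, black round foot 72 mm across with a steel post to 106 mm high and a clip arm reaching 115 mm along its x, 90 mm up. Origin: centre of its underside
Mind the look-alikes: they are no part of the job. What is shaped like the small_spacer but purple is not meant.

How it is judged:
By the outcome, as a careful person would: the job done as asked, in the order asked, and still so for the second after the job is handed in, with the robot touching nothing.
It also fails if it takes over 72 s, if anything falls off the work surface, if the arm or the gripper's body presses on something with over 40 N, if the wrist force passes 120 N, or if a joint passes its speed limit or range.

## Working session

There is one attempt and no reset: what is moved stays moved. The work goes in short steps, each a Python script; the robot and the scene stay as the last script left them, time stands still between calls to the robot, and variables do not carry over. Pictures are saved under pics/ and viewed, at most 10 in all, crops included, and the job is handed in when it is done.

```bash
mkdir -p pics; python3 - <<'E'
from station import robot
import cv2,numpy as np
for n in ("top","side"):
    p,d=robot.grab_frame(n); cv2.imwrite(f"pics/{n}0.png",p[:,:,::-1]); np.save(f"pics/{n}0.npy",d); 
    c=robot.get_calibration(n); print(n,c["mtx"].round(1).tolist(),c["world_from_camera"].round(3).tolist())
o=robot.observe(); print(o)
E
```

```text
top [[378.4, 0.0, 249.6], [0.0, 378.4, 189.5], [0.0, 0.0, 1.0]] [[0.028, -0.985, 0.168, 0.423], [-0.999, -0.024, 0.024, 0.042], [-0.019, -0.169, -0.985, 1.126], [0.0, 0.0, 0.0, 1.0]]
side [[424.1, 0.0, 251.1], [0.0, 424.1, 188.2], [0.0, 0.0, 1.0]] [[0.923, -0.208, 0.322, 0.227], [-0.384, -0.496, 0.779, -0.888], [-0.003, -0.843, -0.538, 0.73], [0.0, 0.0, 0.0, 1.0]]
{'time_s': 0.1, 'qpos': array([-1.21686972e+00,  2.64651304e-01,  1.60526468e+00,  1.34006873e-05,
        1.27371659e+00, -3.68954992e-02]), 'qd': array([-1.30499724e-03, -5.56394416e-04, -4.87775436e-03, -1.32199784e-03,
       -8.87074914e-05, -3.14680543e-03]), 'tau': array([ 2.58159398e-04, -5.16707754e+01, -3.68589771e+01, -5.64413881e-05,
        6.26260051e-03, -3.95627842e-05]), 'tcp_pos': array([ 0.25691045, -0.62346393,  0.23008969]), 'eef_rot': array([-3.13955460e+00, -8.80436247e-05,  3.90818082e-01]), 'force': array([0.42819502, 0.50610325, 0.27283497]), 'ft_torque': array([ 0.0149056 , -0.05040866, -0.02981002]), 'finger_force': 0.0, 'finger_gap': 0.08554434947627179}
```

View pics/top0.png

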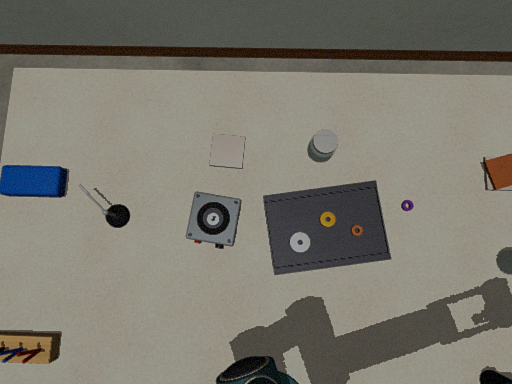

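View pics/side0.png

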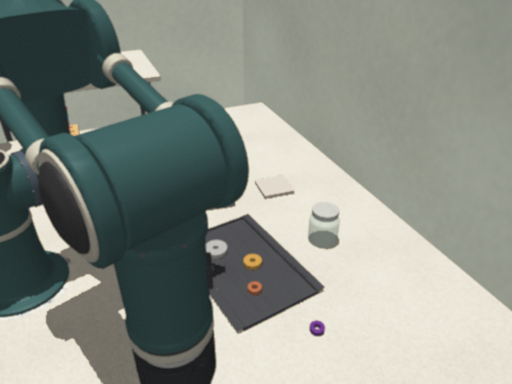

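The top view shows the steel collar at (300,242), brass at (328,219) and copper at (357,230), all in the tray. The purple look-alike is outside it at (407,205). The lap is at (213,219), the jar at (323,145), the solder block at (227,150), and the third hand at (117,215) with its arm going up-left. In the side view the arm hides the lap. Small collar: the candidates are (357,230), copper-red and in the tray, and (407,205), purple. The copper one fits; I'll confirm it in a crop.

```bash
cat > h.py <<'E'
from station import robot
import cv2,numpy as np
def world(n,uv,d,c=None):
    c=c or robot.get_calibration(n); uv=np.atleast_2d(uv).astype(float); d=np.ravel(d)
    K=c["mtx"]; r=np.c_[(uv[:,0]-K[0,2])/K[0,0],(uv[:,1]-K[1,2])/K[1,1],np.ones(len(uv))]*d[:,None]
    T=c["world_from_camera"]; return r@T[:3,:3].T+T[:3,3]
def cloud(n,d,c=None):
    v,u=np.mgrid[:d.shape[0],:d.shape[1]]
    return world(n,np.c_[u.ravel(),v.ravel()],d.ravel(),c).reshape(*d.shape,3)
E
python3 - <<'E'
from h import *
p=cv2.imread("pics/top0.png"); d=np.load("pics/top0.npy"); W=cloud("top",d)
hsv=cv2.cvtColor(p,cv2.COLOR_BGR2HSV).astype(int)
for n,(u,v),r in(("large",(300,242),13),("medium",(328,219),10),("small",(357,230),8)):
    yy,xx=np.mgrid[:384,:512]; near=np.hypot(xx-u,yy-v)<r
    m=near&((hsv[...,2]>110))
    (cx,cy),rad=cv2.minEnclosingCircle(np.argwhere(m)[:,::-1].astype(np.float32))
    z=W[m][:,2]; print(n,cx.round(1),cy.round(1),rad,"z",np.median(z).round(4),np.median(W[m],0).round(4), ((W[m].max(0)+W[m].min(0))/2).round(4), np.ptp(W[m],0).round(3))
m=(W[...,2]>.029)&(W[...,2]<.039); m[:180]=0;m[255:]=0;m[:,:175]=0;m[:,250:]=0
q=W[m][:,:2].astype(np.float32); print("lap",cv2.minAreaRect(q),len(q))
m=(W[...,2]>.08); m[:180]=0;m[255:]=0;m[:,:175]=0;m[:,250:]=0; print("spindle",m.sum(),W[m].mean(0) if m.any() else 0)
for n,uv in(("jar",(323,135)),("third",(117,215)),("block",(227,150)),("traytl",(264,196)),("traytr",(376,182)),("traybr",(390,260)),("traybl",(276,273))):print(n,W[uv[1],uv[0]].round(3))
cv2.imwrite("pics/crop1.png",cv2.resize(p[170:285,180:430],None,fx=3.2,fy=3.2,interpolation=cv2.INTER_CUBIC))
E
```

```text
Traceback (most recent call last):
AttributeError: 'float' object has no attribute 'round'
```

```bash
python3 - <<'E'
from h import *
p=cv2.imread("pics/top0.png"); d=np.load("pics/top0.npy"); W=cloud("top",d)
hsv=cv2.cvtColor(p,cv2.COLOR_BGR2HSV).astype(int)
for n,(u,v),r in(("large",(300,242),13),("medium",(328,219),10),("small",(357,230),8)):
    yy,xx=np.mgrid[:384,:512]; near=np.hypot(xx-u,yy-v)<r
    m=near&((hsv[...,2]>110))
    z=W[m][:,2]; print(n,"z",np.median(z).round(4),np.median(W[m],0).round(4), ((W[m].max(0)+W[m].min(0))/2).round(4), np.ptp(W[m],0).round(3))
m=(W[...,2]>.029)&(W[...,2]<.039); m[:180]=0;m[255:]=0;m[:,:175]=0;m[:,250:]=0
q=W[m][:,:2].astype(np.float32); print("lap",cv2.minAreaRect(q),len(q))
m=(W[...,2]>.08); m[:180]=0;m[255:]=0;m[:,:175]=0;m[:,250:]=0; print("spindle",m.sum(),W[m].mean(0) if m.any() else 0)
for n,uv in(("jar",(323,135)),("third",(117,215)),("block",(227,150)),("traytl",(264,196)),("traytr",(376,182)),("traybr",(390,260)),("traybl",(276,273))):print(n,W[uv[1],uv[0]].round(3))
cv2.imwrite("pics/crop1.png",cv2.resize(p[170:285,180:430],None,fx=3.2,fy=3.2,interpolation=cv2.INTER_CUBIC))
E
```

```text
large z 0.0183 [ 0.4617 -0.0797  0.0183] [ 0.4566 -0.0325  0.5697] [0.068 0.15  1.113]
medium z 0.0185 [ 0.5298 -0.1605  0.0185] [ 0.4868 -0.0702  0.567 ] [0.128 0.225 1.118]
small z 0.0184 [ 0.5005 -0.2453  0.0184] [ 0.4688 -0.1091  0.5704] [0.092 0.303 1.111]
lap ((0.5170551538467407, 0.17324575781822205), (0.13988198339939117, 0.15044482052326202), 81.80130004882812) 1862
spindle 38 [0.47080409 0.10641102 0.6126711 ]
jar [ 0.759 -0.136  0.097]
third [0.525 0.456 0.026]
block [0.732 0.141 0.015]
traytl [0.594 0.026 0.012]
traytr [ 0.647 -0.31   0.003]
traybr [ 0.417 -0.344  0.002]
traybl [ 0.371 -0.014  0.014]
```

View pics/crop1.png

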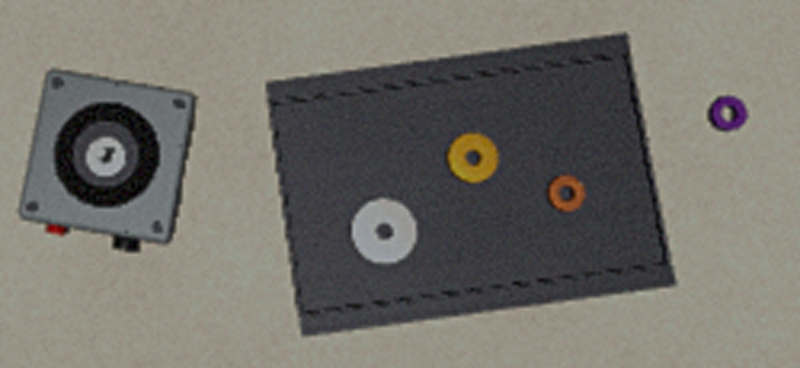

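The crop confirms three targets in the tray: steel, brass and copper-red. The only look-alike is the purple one outside the tray. The heights (18 mm) and the lap width (140 mm) both match. Next I check the spindle and then the collars with the wrist camera, keeping the same yaw so the calibration bias cancels.

```bash
python3 - <<'E'
from h import *
from scipy.spatial.transform import Rotation as R
o=robot.observe(); c=robot.get_calibration("wrist"); T=np.eye(4);T[:3,:3]=R.from_euler("xyz",o["eef_rot"]).as_matrix();T[:3,3]=o["tcp_pos"]
TC=np.linalg.inv(T)@c["world_from_camera"]; np.save("TC.npy",TC); print(TC.round(3),c["mtx"].round(1))
Y=2.3; Rt=R.from_euler("xyz",[np.pi,0,Y]).as_matrix()
# place camera so that the optical axis meets target at given distance: view offset of TCP from target
def view(t,dist):
    t=np.array(t); return t-Rt@(TC[:3,3]+dist*TC[:3,2])
for n,t,ds in(("spin",[.518,.173,.102],.20),("med",[.50,-.16,.018],.29)):
    v=view(t,ds); print(n,v, robot.inverse_kinematics(list(v),[np.pi,0,Y]))
    robot.move_to(list(v),[np.pi,0,Y]); robot.sleep(.3)
    c=robot.get_calibration("wrist"); p,d=robot.grab_frame("wrist"); np.savez(f"pics/w_{n}.npz",p=p,d=d,T=c["world_from_camera"],K=c["mtx"]); cv2.imwrite(f"pics/w_{n}.png",p[:,:,::-1])
    o=robot.observe(); print(o["time_s"],o["tcp_pos"],o["eef_rot"],o["force"])
E
```

```text
[[ 0.    -0.957 -0.29   0.074]
 [ 1.     0.     0.    -0.   ]
 [ 0.    -0.29   0.957 -0.144]
 [ 0.     0.     0.     1.   ]] [[330.3   0.  255.9]
 [  0.  330.3 192.2]
 [  0.    0.    1. ]]
spin [0.52871292 0.16113252 0.14961028] [ 0.25075637  0.10022763  1.9530007   0.          1.08836432 -0.47844731]
3.3833 [0.5288053  0.16094008 0.14963155] [3.14154947e+00 2.64749464e-05 2.29962333e+00] [-0.72890223 -0.40175045  0.00227832]
med [ 0.49329071 -0.15237513  0.15172947] [-0.34784498  0.02906949  2.02462605  0.          1.08789711 -1.07704865]
4.9333 [ 0.49352507 -0.15168881  0.15170589] [ 3.14158497e+00 -6.73392200e-05  2.30126746e+00] [ 0.40842561 -0.52178994 -0.12036207]
```

View pics/w_spin.png

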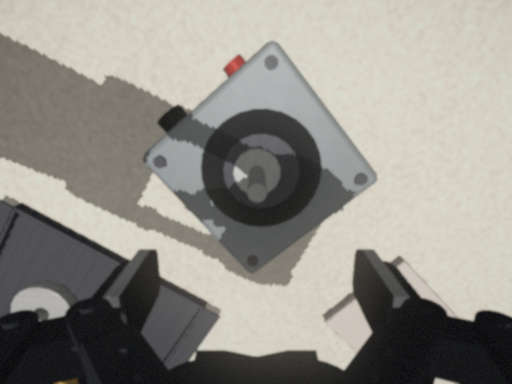

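View pics/w_med.png

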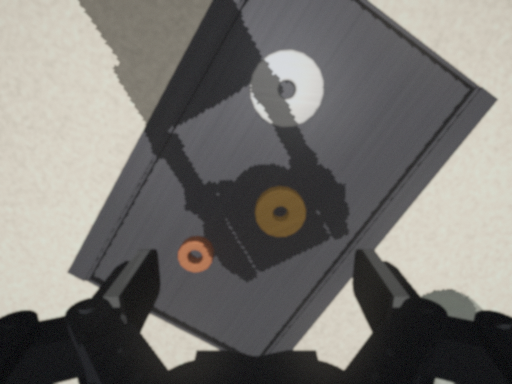

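Spindle view: the housing is centred near (260,155), the shoulder at about (256,170) and the spindle tip at about (257,190). Tray view: steel (287,88), brass (280,212), copper (195,255). I'll measure these from the depth cloud.

```bash
python3 - <<'E'
from h import *
def L(n):
    f=np.load(f"pics/w_{n}.npz"); c=dict(mtx=f["K"],world_from_camera=f["T"]); return f["p"],f["d"],c,cloud("wrist",f["d"],c)
def comp(m,seed):
    _,l=cv2.connectedComponents(m.astype(np.uint8)); k=np.bincount(l[seed[1]-6:seed[1]+7,seed[0]-6:seed[0]+7][m[seed[1]-6:seed[1]+7,seed[0]-6:seed[0]+7]]).argmax(); return l==k
p,d,c,W=L("spin")
def circ(m,W,n):
    (x,y),r=cv2.minEnclosingCircle(W[m][:,:2].astype(np.float32)); print(n,m.sum(),"mean",W[m].mean(0).round(4),"circ",round(x,4),round(y,4),"dia",round(2*r,4))
    # pixel ellipse
    cs,_=cv2.findContours(m.astype(np.uint8),cv2.RETR_EXTERNAL,cv2.CHAIN_APPROX_NONE); e=cv2.fitEllipse(max(cs,key=len)); print("   ell",np.round(e[0],2),np.round(e[1],1))
circ(comp((W[...,2]>.099)&(W[...,2]<.107),(257,190)),W,"tip")
circ(comp((W[...,2]>.0475)&(W[...,2]<.053),(245,172)),W,"shoulder")
circ(comp((W[...,2]>.0395)&(W[...,2]<.044),(257,145)),W,"plate")
m=(W[...,2]>.03)&(W[...,2]<.0355); m=comp(m,(260,80)); print("housing",cv2.minAreaRect(W[m][:,:2].astype(np.float32)))
cv2.imwrite("pics/crop2.png",cv2.resize(p[130:220,195:315,::-1],None,fx=6,fy=6,interpolation=cv2.INTER_CUBIC))
p,d,c,W=L("med")
for n,s in(("large",(305,85)),("med",(265,212)),("small",(184,255))):
    circ(comp((W[...,2]>.0145)&(W[...,2]<.022),s),W,n)
E
```

```text
tip 320 mean [0.5183 0.1734 0.103 ] circ 0.5188 0.173 dia 0.0124
   ell [256.29 191.99] [18.9 19.8]
shoulder 1229 mean [0.5162 0.1755 0.0511] circ 0.5186 0.1731 dia 0.0359
   ell [256.15 170.61] [42.8 45.2]
plate 2590 mean [0.5223 0.1774 0.0422] circ 0.5224 0.1733 dia 0.0624
   ell [260.5  170.48] [73.7 75.3]
housing ((0.5157600045204163, 0.17500287294387817), (0.13948695361614227, 0.15009726583957672), 81.81957244873047)
large 4251 mean [ 0.4602 -0.0782  0.0192] circ 0.4609 -0.0788 dia 0.0601
   ell [285.91  88.13] [72.8 76.9]
med 1777 mean [ 0.5287 -0.1587  0.019 ] circ 0.5296 -0.1594 dia 0.0462
   ell [279.7  212.47] [47.6 49.9]
small 779 mean [ 0.499  -0.2425  0.0188] circ 0.4997 -0.2434 dia 0.0331
   ell [194.65 255.5 ] [32.  34.3]
```

View pics/crop2.png

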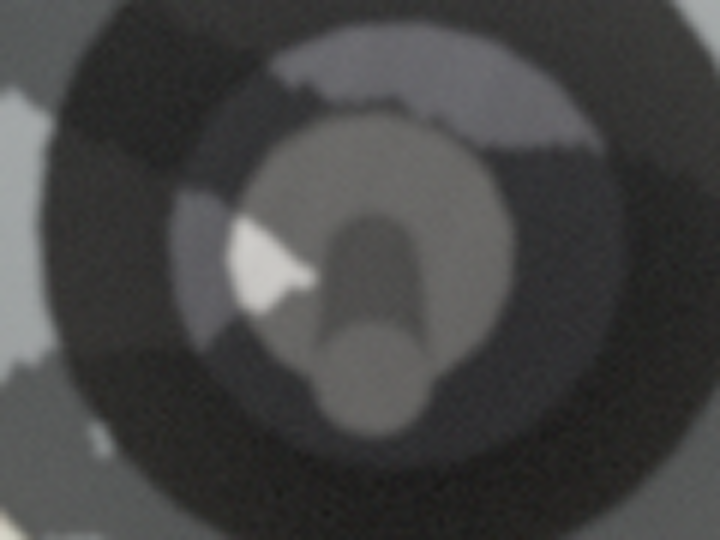

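All fitted diameters match (12.4, 35.9, 60.1, 46.2 and 33.1 mm). The spindle is at (0.5187, 0.1731), 3.7 mm off the plate centre, as expected. I pick the large collar.

```bash
cat >> h.py <<'E'
O=[np.pi,0,2.3]
def st(s=""):
    o=robot.observe(); print(s,"t",round(o["time_s"],2),"p",o["tcp_pos"].round(4),"f",o["force"].round(1),"m",o["ft_torque"].round(2),"gap",round(o["finger_gap"],4),"ff",round(o["finger_force"],1)); return o
def pick(xy,opening,z=.001):
    robot.move_gripper(opening)
    robot.move_to([*xy,.05],O); 
    robot.move_l([*xy,z+.008],.12); robot.move_l([*xy,z],.03); st("down")
    robot.move_gripper(max(opening-.03,0)); st("grip")
    robot.move_l([*xy,.03],.08); robot.move_l([*xy,.16],.25)
E
python3 - <<'E'
from h import *
pick((.4609,-.0788),.070)
robot.move_to([.5187,.1731,.125],O); robot.sleep(.2); st("above")
p,d=robot.grab_frame("wrist"); cv2.imwrite("pics/held.png",p[:,:,::-1]);np.savez("pics/held.npz",d=d,p=p,T=robot.get_calibration("wrist")["world_from_camera"])
E
```

```text
down t 6.73 p [ 0.4608 -0.0787  0.0009] f [-0.4 -0.5  1.2] m [0.   0.02 0.02] gap 0.0699 ff 0.0
grip t 7.01 p [ 0.461  -0.0787  0.0019] f [-3.9  1.6  7.6] m [0.23 0.44 0.07] gap 0.0579 ff 62.2
above t 9.41 p [0.5189 0.1717 0.1252] f [-1.2 -0.2 -1.5] m [ 0.01 -0.06 -0.04] gap 0.0575 ff 64.2
```

View pics/held.png

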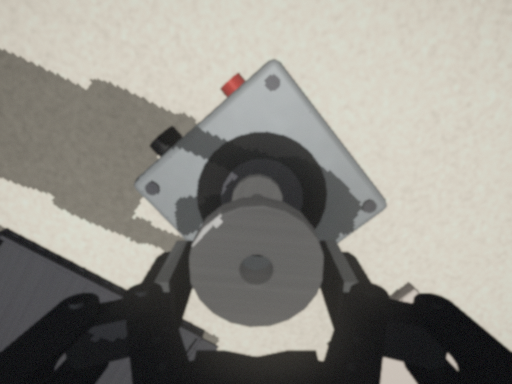

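The collar is held level, with its hole at (257,268) and the shoulder visible behind it at (258,190). I'll measure where it sits in the hand.

```bash
cat >> h.py <<'E'
def held(p,d,T,seed,tcp,band=.006):
    """centre of the held collar's top face relative to the TCP (world axes)"""
    c=dict(mtx=robot.get_calibration("wrist")["mtx"],world_from_camera=T); W=cloud("wrist",d,c)
    z0=np.median(W[seed[1]-3:seed[1]+4,seed[0]-3:seed[0]+4,2]); m=((abs(W[...,2]-z0)<band)).astype(np.uint8)
    _,l=cv2.connectedComponents(cv2.morphologyEx(m,cv2.MORPH_OPEN,np.ones((5,5)))); m=l==l[seed[1],seed[0]]
    q=W[m]; A=np.c_[q[:,:2],np.ones(len(q))]; pl=np.linalg.lstsq(A,q[:,2],rcond=None)[0]
    # hole: non-face pixels enclosed by the face
    f=m.astype(np.uint8); cs,h=cv2.findContours(f,cv2.RETR_CCOMP,cv2.CHAIN_APPROX_NONE)
    holes=[k for k,hh in zip(cs,h[0]) if hh[3]>=0 and len(k)>25]
    H=[]
    for k in holes:
        e=cv2.fitEllipse(k); g=k.reshape(-1,2); zc=d[g[:,1],g[:,0]].mean(); w=world("wrist",[e[0]],[zc],c)[0]; H.append((w.round(4)-tcp).round(4).tolist()+[np.round(e[0],1).tolist(),np.round(e[1],1).tolist()])
    print("face z",z0.round(4),"rel",(z0-tcp[2]).round(4),"tilt",pl[:2].round(3),"hole rel",H,"mean",(q.mean(0)-tcp).round(4),len(q))
E
python3 - <<'E'
from h import *
f=np.load("pics/held.npz"); o=st()
held(f["p"],f["d"],f["T"],(225,268),o["tcp_pos"])
E
```

```text
t 9.46 p [0.519  0.1719 0.1253] f [ 0.5 -0.6 -0.8] m [ 0.04 -0.03 -0.01] gap 0.0575 ff 64.2
face z 0.1424 rel 0.0171 tilt [ 0.005 -0.007] hole rel [[-0.0007, 0.0008, 0.0146, [255.4, 265.6], [25.4, 31.3]]] mean [-0.0019  0.0023  0.017 ] 13479
```

```bash
cat >> h.py <<'E'
class Ins:
    def __init__(s,target,zbot):   # target: TCP xy for alignment; zbot: collar underside minus TCP z
        s.t=np.array(target,float); s.zb=zbot; s.c=s.t.copy(); s.f0=None
    def go(s,z,v=.03,wait=.06):
        robot.move_l([*s.c,z],v); robot.sleep(wait); o=robot.observe(); s.o=o
        s.f=o["force"]-(s.f0 if s.f0 is not None else 0); return s.f
    def tare(s):
        robot.sleep(.1); s.f0=np.mean([(robot.sleep(.02),robot.observe()["force"])[1] for _ in range(5)],0)
    def settle(s):  # command so that the actual xy reaches t
        for _ in range(2):
            robot.sleep(.1); a=robot.observe()["tcp_pos"]; s.c=s.c+(s.t-a[:2]); robot.move_l([*s.c,s.z],.03)
    def probe(s,ztip,fmax=6,depth=.003):
        z=s.z
        while z>ztip-depth:
            z-=.001; f=s.go(z,.02,.04)
            if f[2]>fmax: s.zc=z; return False
        s.z=z; return True
    def find(s,ztip,step=.0009,n=40,tmax=12):
        base=s.c.copy(); t0=robot.observe()["time_s"]; pts=[(0,0)]
        th=0.
        for i in range(n):                       # Archimedean spiral, equal arc steps
            r=step*th/(2*np.pi)+step*.6; th+=step/r; pts.append((r*np.cos(th),r*np.sin(th)))
        for i,q in enumerate(pts):
            s.c=base+q
            if i: s.go(s.z,.05,0)
            ok=s.probe(ztip)
            if i<3 or ok: print(i,np.round(np.array(q)*1e3,1),"f",s.f.round(1),"z",s.o["tcp_pos"].round(4),"IN" if ok else "")
            if ok: return True
            s.z=s.zc+.0015; s.go(s.z,.05,0)
            if robot.observe()["time_s"]-t0>tmax: print("timeout",i,q); return False
        return False
    def lower(s,zseat,fl=2.5):
        z=s.z; k=0
        while z>zseat-.004 and k<120:
            k+=1; f=s.f; h=np.hypot(*f[:2])
            if h>fl: s.c=s.c+f[:2]/h*min(.00012*h,.0005)
            if f[2]>8:
                if s.o["tcp_pos"][2]<zseat+.0025: print("SEATED"); break
                z+=.0008; 
            else: z-=(.003 if h<4 and z>zseat+.004 else .001)
            s.go(z,.05,.02)
            if k%8==0: print("  z",round(z,4),"act",s.o["tcp_pos"].round(4),"f",s.f.round(1))
        s.z=z; st("end")
E
python3 - <<'E'
from h import *
s=Ins((.5194,.1723),.002); s.z=.108; robot.move_l([*s.c,.108],.05); s.settle(); s.tare(); st("aligned"); 
if s.find(.100): s.lower(.048)
print(s.c,s.z); st()
E
```

```text
aligned t 10.83 p [0.5193 0.1722 0.108 ] f [-0.2  0.1 -1.7] m [-0.   -0.02 -0.01] gap 0.0579 ff 64.2
0 [0. 0.] f [-0.1 -0.1  0.8] z [0.5192 0.1722 0.0969] IN
  z 0.073 act [0.5192 0.1722 0.0728] f [-0.6  0.5 -0.8]
  z 0.051 act [0.5193 0.1722 0.051 ] f [-0.4  0.2  0. ]
SEATED
end t 19.64 p [0.5194 0.1722 0.0479] f [-3.  -1.7  9.6] m [-0.17  0.67 -0.01] gap 0.0573 ff 65.3
[0.5184643  0.17191119] 0.045999999999999944
 t 19.64 p [0.5194 0.1722 0.0479] f [-3.  -1.7  9.6] m [-0.17  0.67 -0.01] gap 0.0573 ff 65.3
```

The hole was found at the first probe and the large collar is seated at the expected height (TCP 47.9 mm against 48 mm). I release it and fetch the medium one, gripping higher so the fingertips clear the large collar.

```bash
sed -i 's/z-=(.003 if h<4 and z>zseat+.004 else .001)/z-=(.006 if h<4 and z>zseat+.009 else .002 if h<4 and z>zseat+.003 else .001)/' h.py
cat >> h.py <<'E'
def release(opening,z):
    o=robot.observe()["tcp_pos"]; robot.move_l([o[0],o[1],z],.03); st("relax")
    robot.move_gripper(opening); robot.sleep(.1); st("open")
    robot.move_l([o[0],o[1],z+.01],.05); robot.move_l([o[0],o[1],.19],.25); st("up")
E
python3 - <<'E'
from h import *
release(.075,.0478)
robot.move_to([.5296,-.1594,.12],O)
pick((.5296,-.1594),.056,.008); 
robot.move_to([.5194,.1723,.125],O)
s=Ins((.5194,.1723),-.004); s.z=.1095; robot.move_l([*s.c,s.z],.08); s.settle(); s.tare(); st("aligned")
p,d=robot.grab_frame("wrist"); cv2.imwrite("pics/held2.png",p[:,:,::-1])
if s.find(.106): s.lower(.068)
print(s.c,s.z); st()
E
```

```text
relax t 19.89 p [0.5196 0.1723 0.0479] f [-1.   0.2  3. ] m [-0.02  0.15 -0.03] gap 0.0576 ff 64.7
open t 20.31 p [0.5194 0.1722 0.0477] f [ 0.2 -0.1 -0.3] m [0.02 0.   0.05] gap 0.0752 ff 0.0
up t 21.33 p [0.5187 0.172  0.1889] f [ 0.1 -0.4 -0.2] m [-0.02  0.01  0.  ] gap 0.0752 ff 0.0
down t 24.18 p [ 0.5295 -0.1594  0.008 ] f [-0.4 -0.7  0.9] m [ 0.01 -0.    0.  ] gap 0.0561 ff 0.0
grip t 24.45 p [ 0.5298 -0.1594  0.0087] f [-1.5  0.4  6.1] m [ 0.18  0.3  -0.  ] gap 0.0426 ff 60.5
aligned t 28.02 p [0.5192 0.1722 0.1095] f [-0.6  0.3 -1.2] m [-0.    0.02  0.01] gap 0.0425 ff 60.9
0 [0. 0.] f [0.7 0.7 0.4] z [0.5192 0.1722 0.1024] IN
  z 0.0685 act [0.5194 0.1723 0.0687] f [-0.2  2.4  2.5]
SEATED
end t 32.6 p [0.5195 0.1723 0.0686] f [-2.8  1.3  7.5] m [0.13 0.66 0.  ] gap 0.0427 ff 61.9
[0.5189761  0.17233249] 0.06749999999999996
 t 32.6 p [0.5195 0.1723 0.0686] f [-2.8  1.3  7.5] m [0.13 0.66 0.  ] gap 0.0427 ff 61.9
```

View pics/held2.png

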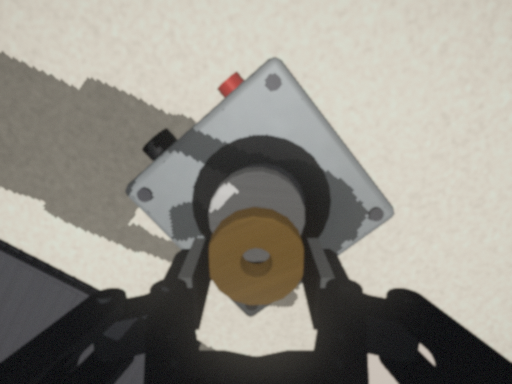

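The brass collar is held level with its hole at (257,258). It went on at the first probe and seated at 68.6 mm (68.7 expected). Next is the copper one.

```bash
python3 - <<'E'
from h import *
release(.062,.0685)
robot.move_to([.4997,-.2434,.12],O)
pick((.4997,-.2434),.045,.008); 
robot.move_to([.5194,.1723,.125],O)
s=Ins((.5194,.1723),-.0045); s.z=.110; robot.move_l([*s.c,s.z],.08); s.settle(); s.tare(); st("aligned")
if s.find(.1065): s.lower(.0825)
print(s.c,s.z); st()
E
```

```text
relax t 32.85 p [0.5195 0.1723 0.0687] f [-2.6  0.3  3.7] m [0.23 0.4  0.01] gap 0.0426 ff 61.5
open t 33.27 p [0.5196 0.1722 0.0684] f [ 0.3  0.1 -0.6] m [ 0.04 -0.05  0.02] gap 0.0621 ff 0.0
up t 34.23 p [0.5193 0.1723 0.19  ] f [ 0.  -0.1 -0.5] m [ 0.01  0.05 -0.04] gap 0.0622 ff 0.0
down t 37.33 p [ 0.4996 -0.2433  0.0079] f [-0.5  0.3 -1.1] m [0.01 0.02 0.01] gap 0.0448 ff 0.0
grip t 37.62 p [ 0.5    -0.2435  0.0086] f [-1.1  1.   5.5] m [ 0.06  0.27 -0.  ] gap 0.0302 ff 59.0
aligned t 41.48 p [0.5192 0.1722 0.11  ] f [ 0.3  0.2 -0.5] m [-0.01 -0.07  0.06] gap 0.0295 ff 59.3
0 [0. 0.] f [0.4 0.8 0.8] z [0.5192 0.1722 0.1029] IN
  z 0.082 act [0.5194 0.1724 0.0825] f [-1.5  0.4  6.2]
SEATED
end t 45.95 p [0.5195 0.1724 0.0824] f [-5.2  0.1 11.2] m [-0.12  0.84 -0.02] gap 0.0297 ff 60.6
[0.51871485 0.17253603] 0.08099999999999997
 t 45.95 p [0.5195 0.1724 0.0824] f [-5.2  0.1 11.2] m [-0.12  0.84 -0.02] gap 0.0297 ff 60.6
```

Seated at 82.4 mm (82.5 expected). I release, back off and check.

```bash
python3 - <<'E'
from h import *
release(.060,.0823)
T=np.load("TC.npy")
robot.move_to([.529,.161,.19],O); robot.sleep(.2)
c=robot.get_calibration("wrist"); p,d=robot.grab_frame("wrist"); W=cloud("wrist",d,c)
cv2.imwrite("pics/final.png",p[:,:,::-1])
hsv=cv2.cvtColor(p,cv2.COLOR_RGB2HSV)
S=np.array([.5187,.1731]); r=np.linalg.norm(W[...,:2]-S,axis=-1)
for n,a,b,zl,zh in(("small",.0085,.015,.086,.1),("med",.018,.0215,.06,.085),("large",.025,.029,.055,.075)):
    m=(r>a)&(r<b)&(W[...,2]>zl)&(W[...,2]<zh); q=W[m]; A=np.c_[q[:,:2]-S,np.ones(len(q))]; print(n,m.sum(),"top z,tilt",np.linalg.lstsq(A,q[:,2],rcond=None)[0].round(4)[[2,0,1]])
st()
E
```

```text
relax t 46.2 p [0.5194 0.1724 0.0825] f [-2.8  0.4  5.3] m [0.06 0.5  0.02] gap 0.0297 ff 60.1
open t 46.7 p [0.5195 0.1724 0.0821] f [-0.1 -0.2  0.2] m [ 0.01  0.   -0.02] gap 0.0603 ff 0.0
up t 47.59 p [0.5199 0.1725 0.1909] f [-0.1 -0.8 -1.3] m [ 0.02  0.01 -0.01] gap 0.06 ff 0.0
small 849 top z,tilt [ 0.0931  0.0074 -0.0066]
med 568 top z,tilt [ 0.0791  0.013  -0.0151]
large 863 top z,tilt [ 0.065   0.0187 -0.0213]
 t 48.09 p [0.5285 0.1612 0.1894] f [-0.4  0.3  0.1] m [-0.06 -0.    0.  ] gap 0.0602 ff 0.0
```

View pics/final.png

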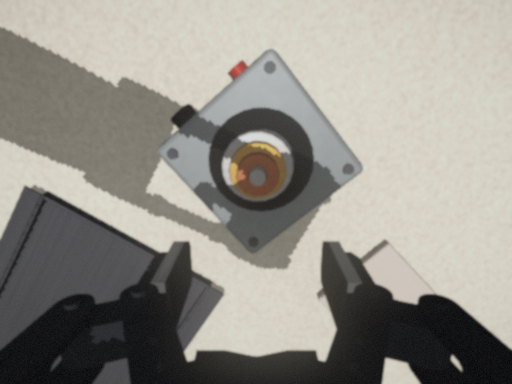

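The stack is complete on the arbor at (258,175). The collar tops measure 65, 79 and 93 mm, which matches 64, 78 and 92 mm plus the known 1 mm depth bias, so all three sit flat.

```bash
python3 -c "
from station import robot
print(robot.job_done())"
```

```text
the job is handed in; nothing more can be done
None
```

All three collars are seated flat on the arbor (large, then medium, then small on top), released and handed in at about 48 s; each went on at the first probe with vertical contact readings of about 11 N or less, and the jar, soldering block and third-hand stand were never approached.

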